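# Pack, snap shut and lock a transit case of jars

### The arm

A 6-joint arm with a two-finger parallel gripper is mounted at the origin on the work surface. World frame = base frame: x ahead of the robot, y to its left, z up, the work surface at z = 0. Lengths are in m, angles in rad, forces in N, time in s.
With the tool pointing down it reaches from about 0.3 to 0.775 m from the base axis. Payload 14.6 kg.
Tool frame: the origin (TCP) lies midway between the tips of the shut fingers; the grasp point (between the pads) lies 19 mm behind it; x points along the fingers, y is the direction in which the jaws open and shut, and the axes are right-handed (so a half turn about x gives the same grasp; the last joint's range is limited). The gripper opens to 94 mm and grips with 3 to 60 N. Pads are 16 mm wide; open, the fingers measure 119 mm over their backs; the gripper's body (75 mm by 177 mm) begins 78 mm behind the grasp point.
Start: joints at [-1.241, 0.3, 1.521, -0, 1.321, -0.067], TCP at [0.213, -0.507, 0.205] pointing down, gripper open.
Joint ranges: [-3.03, 3.03], [-0.79, 2.21], [0.23, 2.52], [-1.04, 4.18], [0, 3.07], [-2.55, 2.55]. Speed limits (rad/s): [2.22, 2.22, 2.57, 3.14, 3.14, 3.14].

### API

Orientations are given as a unit quaternion [x, y, z, w].
In Python, from cell import env gives the robot as it stands.
- The arm moves only by the tool send_rows, never from a script. Its argument "moves" is one flat list of numbers, 7 for each row, row after row: the closure in counts, from 0 (fully open) to 255 (shut), then the shift along the tool's x, y, z in m, then the turn, a rotation vector about the tool's x, y, z in degrees. In form: [claw, tx, ty, tz, wx, wy, wz, claw, tx, ty, tz, wx, wy, wz, ...]. A call has 1 to 20 rows; each row shifts and turns the commanded pose from where the row before left it, along the tool's axes as they then stand; what a row does not reach is not made up. A row lasts 1/8 s, in which the tool goes at most 62.5 mm and 10.7 degrees, less where a joint would pass 70% of its speed; a pose out of reach is approached as far as the arm can. A call is refused whole if a number of a shift passes 0.0625 or a number of a turn 10.7, either way. A call with a gripper value outside its range is refused whole. The fingers move at their own pace and stop on an object; "force" is the grip in N (left out, the last holds). Time passes only in rows, so rows that do not move let the fingers close. It gives the time, the measured TCP pose, the force and the opening at its end, in the units of the state.
- env.state(): the state, without advancing time (a new reading comes with each control period).
- env.capture(name): name is "scene" or "side" or "wrist"; returns the picture (384x512x3 uint8, blue, green, red); there is no depth.
- env.camera_model(name): a dict with "vfov" (degrees; the focal length in pixels is half the picture's height over the tangent of half this angle, whatever the lens; pixels are square), "cx", "cy" (the principal point, pixels), "distortion" ([k1, k2, p1, p2, k3] as OpenCV has them; the pictures are not rectified), "world_to_cam" (4x4, takes a point from world to camera coordinates); the wrist camera has in their place "mount" (4x4, takes a point from camera to tool coordinates, whose origin is the TCP and whose axes are the tool frame's). Camera axes: x right, y down, z forward; pixel columns grow to the right and rows downward; lengths in m; the calibration is good to about 2 mm. A picture is of the moment at which its call begins: read the wrist's pose just before it. camera_model takes no time and is no camera call.
- env.job_done(): hands the job in, once; it reports no verdict.
Trained networks look in the newest picture that a camera, given by its name, has taken for a name from the list of things; names that differ only in an ending like _2 or _b are one class to them, and where a whole thing is asked for, a point or a joint stands for the part that bears it (a point fixed in the world has none). Each returns a list of dicts, best first, with "p" (0 to 1); they miss things now and then, are a little off and sometimes report something else, mostly with a low value. They report only what shows in the picture. A call takes as long as a camera call. They do not tell look-alikes from the thing itself.
- env.search_frame(camera, name): "at" ([x, y, z] in m, in world coordinates, good to about 4 mm: the middle of the surface that is visible of it).
- env.cut_out(camera, name): "pixels" (384x512 bool, what is visible of it).
The state is a dict: "time": time; "joints": joint angles; "qvel": joint speeds; "joint_efforts": joint torques, N m; "position": TCP position; "eef_rot": TCP orientation; "force": force on the tool from outside, world axes, zero at the start; "ft_torque": the same for the moment, N m; "finger_gap": finger opening in m.
Only numpy, scipy, OpenCV 4.12 (cv2) and the standard library are available. Lean on these libraries where they do the work, as an engineer would, in place of code of your own. Each camera call takes 0.05 s, during which the arm holds its last target. There are 200 camera calls.

### The job

Pack the order: stand every white jar upright in the blue transit case, then put the grey lid squarely on the case, fully down, press the four orange snap tabs on it down one after the other until each has snapped flat, and last of all turn the yellow knob a quarter turn clockwise until it clicks into its locked position. Leave the black jars standing where they are.

Things in the scene. Friction and masses are not known exactly. Their poses are not given: they have to be found in the camera images.
- case: blue open-topped transit case fixed to the bench, 230 x 134 mm outside, 220 x 124 inside, 90 high, floor 5 thick. Origin: centre of its underside; x along its long side, z up. Crossed grey dividers (4 mm thick, top 33 mm above the bench) make four compartments, 108 mm (x) by 60 mm (y), centred at x = +-56, y = +-32 mm, one jar fits in each.
- lid: loose grey lid, 246 x 150 mm, 0.7 kg, found right way up on the bench, carried by the knob at its centre. Origin: centre of its skirt's underside; x along its long side, z up. The 14 mm deep skirt (238 x 142 inside, 4 mm play all round) drops outside the case's walls; its plate (14 to 19 mm above the origin) then rests on them: origin 76 mm above the case's, x along the case's x either way.
- tab1 (a joint): orange snap tab 1 (of two along each long side of the lid), 40 mm wide, 45 long, hinged 34 mm from the lid's long centre line, its free end outward. Rad: 0 = raised 29 degrees (as found), 0.5 = flat, engaged. It resists with about 9 N at the press point, less as it goes down; past 0.32 rad it snaps flat by itself and stays.
- tab1_press (a point): press point on top of tab 1, in the middle of its width, 34 mm out from its hinge, above the case's wall when the lid is on; pressed straight down it sinks 16 mm and ends 8 mm above the lid's plate (27.5 mm above the lid's origin).
- tab2 (a joint): orange snap tab 2 (of two along each long side of the lid), 40 mm wide, 45 long, hinged 34 mm from the lid's long centre line, its free end outward. Rad: 0 = raised 29 degrees (as found), 0.5 = flat, engaged. It resists with about 9 N at the press point, less as it goes down; past 0.32 rad it snaps flat by itself and stays.
- tab2_press (a point): press point on top of tab 2, in the middle of its width, 34 mm out from its hinge, above the case's wall when the lid is on; pressed straight down it sinks 16 mm and ends 8 mm above the lid's plate (27.5 mm above the lid's origin).
- tab3 (a joint): orange snap tab 3 (of two along each long side of the lid), 40 mm wide, 45 long, hinged 34 mm from the lid's long centre line, its free end outward. Rad: 0 = raised 29 degrees (as found), 0.5 = flat, engaged. It resists with about 9 N at the press point, less as it goes down; past 0.32 rad it snaps flat by itself and stays.
- tab3_press (a point): press point on top of tab 3, in the middle of its width, 34 mm out from its hinge, above the case's wall when the lid is on; pressed straight down it sinks 16 mm and ends 8 mm above the lid's plate (27.5 mm above the lid's origin).
- tab4 (a joint): orange snap tab 4 (of two along each long side of the lid), 40 mm wide, 45 long, hinged 34 mm from the lid's long centre line, its free end outward. Rad: 0 = raised 29 degrees (as found), 0.5 = flat, engaged. It resists with about 9 N at the press point, less as it goes down; past 0.32 rad it snaps flat by itself and stays.
- tab4_press (a point): press point on top of tab 4, in the middle of its width, 34 mm out from its hinge, above the case's wall when the lid is on; pressed straight down it sinks 16 mm and ends 8 mm above the lid's plate (27.5 mm above the lid's origin).
- lock (a joint): lock knob at the centre of the lid: turns clockwise seen from above, in rad. 0 = open (bar along the lid's x), 1.57 = locked (bar across). It turns lightly (0.04 N m) to 0.75, where a sprung roller resists with about 0.2 N m, falling off as it turns on; past 1.15 rad it clicks on by itself to 1.53 or more and stays.
- lock_grip (a point): grip point of the yellow lock knob, on its axis: an upright bar 60 mm long, 16 mm thick, 40 mm tall (from 38 to 78 mm above the lid's origin; this point is at 60 mm). The point's x runs along the bar and turns with it. Also the handle for carrying the lid.
- jar1_center (a point): white jar with a white cap and a red band on its label, 52 mm in diameter, 80 mm tall, 0.1 to 0.2 kg, bottom-heavy, standing loose; may be absent. Point: its centre, half-way up; z along its axis towards the cap. The straight side is 60 mm tall, the cap above it 48 mm wide.
- jar2_center (a point): white jar with a white cap and a blue band on its label, 52 mm in diameter, 80 mm tall, 0.1 to 0.2 kg, bottom-heavy, standing loose; may be absent. Point: its centre, half-way up; z along its axis towards the cap. The straight side is 60 mm tall, the cap above it 48 mm wide.
- jar3_center (a point): white jar with a white cap and a green band on its label, 52 mm in diameter, 80 mm tall, 0.1 to 0.2 kg, bottom-heavy, standing loose; may be absent. Point: its centre, half-way up; z along its axis towards the cap. The straight side is 60 mm tall, the cap above it 48 mm wide.
- jar4_center (a point): white jar with a white cap and a yellow band on its label, 52 mm in diameter, 80 mm tall, 0.1 to 0.2 kg, bottom-heavy, standing loose; may be absent. Point: its centre, half-way up; z along its axis towards the cap. The straight side is 60 mm tall, the cap above it 48 mm wide.
- black1_center (a point): black jar with a red band, same size as the white ones, not part of the order. Point: its centre, 40 mm up.
- black2_center (a point): black jar with a red band, same size as the white ones, not part of the order. Point: its centre, 40 mm up.
Things that resemble listed ones, but are neither listed nor needed, are in the scene too. What is shaped like the part that bears jar1_center but turquoise is not meant.

How it is judged:
On the way, in this order (a step that is already met when the one before it is completed fails the run):
1. every white jar stands upright in the case (x of jar1_center in the frame of case between -0.11 and 0.11 m and y of jar1_center in the frame of case between -0.062 and 0.062 m and z of jar1_center in the frame of case between 0.03 and 0.056 m and angle between each of jar1_center, jar2_center, jar3_center, jar4_center's own z axis and vertical below 0.2 rad and x of jar2_center in the frame of case between -0.11 and 0.11 m and y of jar2_center in the frame of case between -0.062 and 0.062 m and z of jar2_center in the frame of case between 0.03 and 0.056 m and x of jar3_center in the frame of case between -0.11 and 0.11 m and y of jar3_center in the frame of case between -0.062 and 0.062 m and z of jar3_center in the frame of case between 0.03 and 0.056 m and x of jar4_center in the frame of case between -0.11 and 0.11 m and y of jar4_center in the frame of case between -0.062 and 0.062 m and z of jar4_center in the frame of case between 0.03 and 0.056 m), for 0.2 s.
2. the lid sits squarely on the case, fully down, with the knob still open (z of lid in the frame of case between 0.07 and 0.0795 m and horizontal distance between lid and case below 0.01 m and angle between lid's own z axis and vertical below 0.04 rad and angle between the x axis of lid and the x axis of case, either way round below 0.08 rad and value of joint lock below 0.8 rad), for 0.2 s.
3. all four snap tabs are engaged, with the knob still open (value of joint each of tab1, tab2, tab3, tab4 above 0.44 rad and value of joint lock below 0.8 rad), for 0.2 s.
4. the knob has clicked into its locked position (value of joint lock above 1.45 rad), for 0.2 s.
At the end, for the whole second after the job is handed in: every white jar stands in the case (upright within 0.2 rad, on its floor); the lid lies on the case's walls (height within 3.5 mm, centre within 10 mm, level within 0.04 rad, square within 0.08 rad) at rest; all four tabs are flat (over 0.44 rad) and the knob is locked (over 1.45 rad) (all of step 1 and z of lid in the frame of case between 0.07 and 0.0795 m and horizontal distance between lid and case below 0.01 m and angle between lid's own z axis and vertical below 0.04 rad and angle between the x axis of lid and the x axis of case, either way round below 0.08 rad and value of joint each of tab1, tab2, tab3, tab4 above 0.44 rad and value of joint lock above 1.45 rad and linear speed of lid below 0.02 m/s); the robot touches nothing.
It fails at once if a black jar is knocked over or shoved more than 60 mm (distance of any of black1_center, black2_center from where it was at the start of the episode above 0.06 m or angle between any of black1_center, black2_center's own z axis and vertical above 0.6 rad).
Of jar1, jar2, jar3, jar4 only 2 to 4 are there at a start; the rules pass over those that are not, and their reading is None.
At some moment in a run one of jar1, jar2, jar3, jar4 may be knocked a few centimetres aside while the robot is not near it.
Once in a run the grip may slacken for a moment while it holds something.
It also fails if it takes over 210 s, if anything falls off the work surface, if the arm or the gripper's body presses on something with over 40 N, if the wrist force passes 120 N, or if a joint passes its speed limit or range.

## Working session

There is one attempt and no reset: what is moved stays moved. The work goes in short steps, Python scripts to look and compute and a tool call to move; the robot and the scene stay as the last step left them, time stands still between calls to the robot, and variables do not carry over. Pictures are saved under pics/ and viewed, about 12 in all and at most 16, crops included, and the job is handed in when it is done.

Besides the shell and the picture viewer there is one more tool, called after "Emit:" by a JSON object that holds its "fn" and its "kwargs". send_rows: Moves the arm, as the interface text tells. Its arguments: {"type":"object","properties":{"moves":{"type":"array","items":{"type":"number"}},"force":{"type":"number"}},"required":["moves"]}

```bash
mkdir -p pics; cat > h.py <<'E'
import numpy as np, cv2
from cell import env
from scipy.spatial.transform import Rotation as R
np.set_printoptions(precision=4,suppress=True)
def st(): 
    s=env.state(); print('t',s['time'],'p',np.array(s['position']),'rot',R.from_quat(s['eef_rot']).as_matrix().round(3).tolist(),'F',np.array(s['force']),'gap',s['finger_gap']); return s
def cam(n,s=None):
    m=env.camera_model(n); f=192/np.tan(np.radians(m['vfov'])/2)
    K=np.array([[f,0,m['cx']],[0,f,m['cy']],[0,0,1.]]); D=np.array(m['distortion'],float)
    if 'world_to_cam' in m: W=np.array(m['world_to_cam'])
    else:
        s=s or env.state(); T=np.eye(4);T[:3,:3]=R.from_quat(s['eef_rot']).as_matrix();T[:3,3]=s['position']
        W=np.linalg.inv(T@np.array(m['mount']))
    return K,D,W
def proj(P,c):
    K,D,W=c; return cv2.projectPoints(np.array(P,float).reshape(-1,3),cv2.Rodrigues(W[:3,:3])[0],W[:3,3],K,D)[0][:,0]
def back(px,z,c):
    K,D,W=c; u=cv2.undistortPoints(np.array(px,float).reshape(-1,1,2),K,D)[:,0]
    d=np.c_[u,np.ones(len(u))]@W[:3,:3]; o=-W[:3,:3].T@W[:3,3]
    return o+d*((z-o[2])/d[:,2])[:,None]
E
python3 - <<'E'
from h import *
st()
a=env.capture('scene');b=env.capture('side')
cv2.imwrite('pics/a.png',cv2.resize(a,(800,600)));cv2.imwrite('pics/b.png',cv2.resize(b,(800,600)))
for c in ('scene','side'):
    print(c,np.linalg.inv(cam(c)[2])[:3,3])
    for n in ['case','lid','lock_grip','tab1_press','jar1_center','jar2_center','jar3_center','jar4_center','black1_center']:
        print(n,[(np.array(d['at']).round(3).tolist(),round(d['p'],2)) for d in env.search_frame(c,n)[:6]])
E
```

```text
t 0.0 p [ 0.2124 -0.507   0.2049] rot [[-0.0, 0.386, -0.922], [0.001, -0.922, -0.386], [-1.0, -0.001, -0.0]] F [ 0.3654 -0.29   -0.3102] gap 0.0941448861954935
scene [1.3371 0.2268 1.3774]
case [([0.572, -0.103, 0.076], 0.42)]
lid [([0.578, -0.102, 0.022], 0.7)]
lock_grip [([0.571, -0.108, 0.075], 0.69)]
tab1_press [([0.48, -0.075, 0.041], 0.66)]
jar1_center [([0.58, -0.333, 0.06], 0.73), ([0.668, -0.275, 0.061], 0.65)]
jar2_center [([0.563, 0.348, 0.07], 0.92)]
jar3_center [([0.501, -0.439, 0.065], 0.63)]
jar4_center [([0.511, 0.456, 0.064], 0.7), ([0.646, -0.15, 0.041], 0.38)]
black1_center [([0.449, -0.332, 0.063], 0.66)]
side [0.0593 1.0664 0.7865]
case [([0.561, 0.182, 0.048], 0.85), ([0.562, -0.104, 0.063], 0.7)]
lid [([0.542, -0.097, 0.019], 0.85), ([0.423, -0.316, 0.046], 0.43)]
lock_grip [([0.473, -0.05, 0.043], 0.7), ([0.558, -0.106, 0.064], 0.6)]
tab1_press [([0.475, -0.051, 0.045], 0.42), ([0.559, -0.102, 0.066], 0.21)]
jar1_center [([0.651, -0.266, 0.05], 0.78), ([0.554, -0.324, 0.048], 0.77), ([0.424, -0.317, 0.043], 0.6)]
jar2_center [([0.537, 0.368, 0.054], 0.95), ([0.497, -0.184, 0.038], 0.34)]
jar3_center [([0.562, 0.182, 0.048], 0.56), ([0.483, -0.431, 0.058], 0.55)]
jar4_center [([0.487, 0.473, 0.063], 0.87)]
black1_center [([0.423, -0.316, 0.045], 0.8), ([0.486, 0.474, 0.062], 0.35)]
```

View pics/a.png

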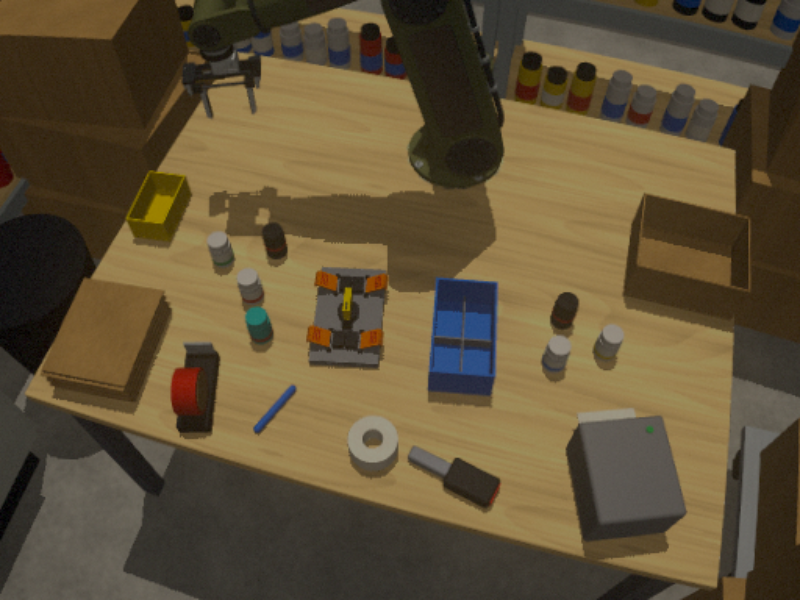

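View pics/b.png

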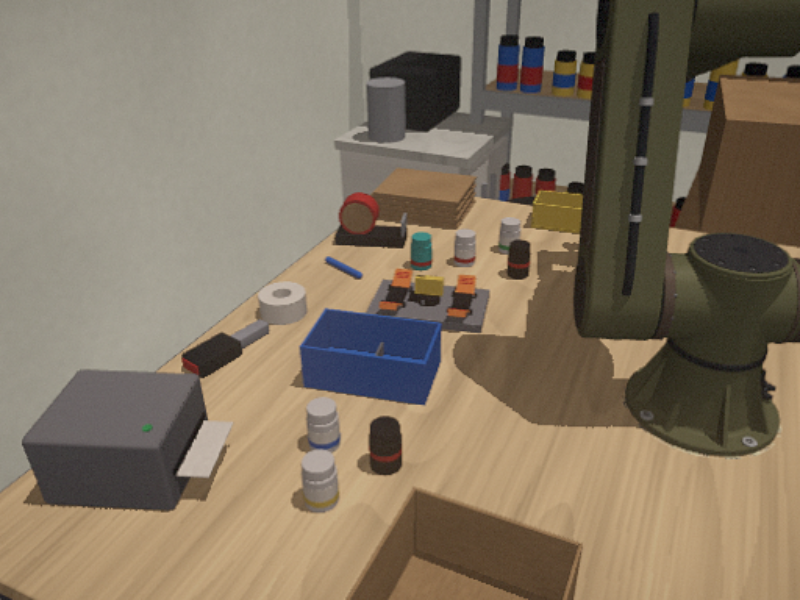

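The scene shows four white jars: green (220,248) and red (250,285) on the left, blue (557,352) and yellow (608,340) on the right. Turquoise is a decoy. The lid is at (348,310) with its bar along x, the blue case at (465,335), and the black jars at (274,240) and (565,310).

```bash
cat > fit.py <<'E'
from h import *
from scipy.optimize import minimize
th=np.linspace(0,2*np.pi,24,endpoint=False)
def hullmask(P,c):
    m=np.zeros((384,512),np.uint8); cv2.fillConvexPoly(m,cv2.convexHull(proj(P,c).astype(np.float32)).round().astype(np.int32),1); return m>0
def cyl(x,y,z0=0):
    return np.vstack([np.c_[x+r*np.cos(th),y+r*np.sin(th),0*th+z0+z] for r,z in((.026,0),(.026,.06),(.024,.08))])
def box(x,y,a,L,W,z0,z1):
    c,s=np.cos(a),np.sin(a)
    return np.array([[x+c*u-s*v,y+s*u+c*v,z] for u in(-L/2,L/2) for v in(-W/2,W/2) for z in(z0,z1)])
def centroid(m): return np.argwhere(m)[:,::-1].mean(0)
def jarfit(ms,x0):  # ms: list of (mask,cam)
    f=lambda q: np.concatenate([ (centroid(hullmask(cyl(*q),c))-centroid(m)) for m,c in ms])
    r=minimize(lambda q:(f(q)**2).sum(),x0,method='Nelder-Mead',options=dict(initial_simplex=[x0,[x0[0]+.01,x0[1]],[x0[0],x0[1]+.01]],xatol=2e-4))
    return r.x,r.fun**.5,[round((hullmask(cyl(*r.x),c)&m).sum()/(hullmask(cyl(*r.x),c)|m).sum(),2) for m,c in ms]
def iou(p,ms,mk): return sum((hullmask(mk(*p),c)&m).sum()/(hullmask(mk(*p),c)|m).sum() for m,c in ms)
def boxfit(ms,x0,mk):
    d=np.array([.01,.01,.08]); s=[x0]+[np.array(x0)+np.eye(3)[i]*d for i in range(3)]
    r=minimize(lambda p:-iou(p,ms,mk),x0,method='Nelder-Mead',options=dict(initial_simplex=s,xatol=1e-4,fatol=1e-5)); return r.x,-r.fun/len(ms)
def near(cn,name,xy):
    c=cam(cn); tgt=proj([[xy[0],xy[1],.04]],c)[0]
    o=[d['pixels'] for d in env.cut_out(cn,name)]
    o=[m for m in o if m.sum()>30 and np.linalg.norm(centroid(m)-tgt)<25]
    return (o[0],c) if o else None
E
cat > m1.py <<'E'
from fit import *
im={n:env.capture(n) for n in('scene','side')}
def show(tag,name,xy):
    ms=[m for m in (near('scene',name,xy),near('side',name,xy)) if m]
    print(tag,*(jarfit(ms,list(xy)) if ms else ['none']))
show('red','jar1_center',(.565,-.33));show('green','jar3_center',(.49,-.435))
show('blue','jar2_center',(.55,.36));show('yel','jar4_center',(.5,.465))
show('bl1','black1_center',(.437,-.325));show('bl2','black2_center',(.46,.37))
ms=[];ks=[]
for n in im:
    h=cv2.cvtColor(im[n],cv2.COLOR_BGR2HSV); c=cam(n)
    b=cv2.inRange(h,(105,110,40),(125,255,255)); k,l,s,_=cv2.connectedComponentsWithStats(b); i=1+s[1:,4].argmax(); m=(l==i).astype(np.uint8)
    hm=np.zeros_like(m);cv2.fillConvexPoly(hm,cv2.convexHull(np.argwhere(m)[:,::-1].astype(np.int32)),1); ms.append((hm>0,c))
    b=cv2.inRange(h,(22,130,60),(35,255,255)); k,l,s,ce=cv2.connectedComponentsWithStats(b)
    t=proj([[.565,-.105,.06]],c)[0]; j=[i for i in range(1,k) if s[i,4]>15 and np.linalg.norm(ce[i]-t)<25]
    print(n,'knob comps',s[j,4],ce[j].tolist())
    if j: ks.append((l==j[0],c))
print('case',boxfit(ms,[.56,.18,0.],lambda x,y,a:box(x,y,a,.23,.134,0,.09)))
print('knob',boxfit(ks,[.565,-.105,0.],lambda x,y,a:box(x,y,a,.06,.016,.038,.078)))
E
python3 m1.py; python3 -c "
from h import *;st()"
```

```text
red [ 0.5646 -0.3421] 0.2621523177379986 [np.float64(0.8), np.float64(0.88)]
green [ 0.4877 -0.4513] 1.1354539445848082 [np.float64(0.85), np.float64(0.74)]
blue [0.5515 0.3504] 0.7712093084457778 [np.float64(0.9), np.float64(0.87)]
yel [0.4926 0.4575] 0.72768800085549 [np.float64(0.86), np.float64(0.93)]
bl1 [ 0.4266 -0.3311] 0.0302354276001819 [np.float64(0.78)]
bl2 [0.4389 0.3515] 0.04335730472258456 [np.float64(0.82)]
scene knob comps [111] [[221.72972972972974, 193.65765765765767]]
side knob comps [42] [[273.9761904761905, 178.04761904761904]]
case (array([0.5612, 0.1496, 0.1889]), np.float64(0.8981588739205537))
knob (array([ 0.5591, -0.1129,  0.0865]), np.float64(0.4333249654826158))
t 1.7 p [ 0.2126 -0.5073  0.2054] rot [[-0.0, 0.386, -0.922], [-0.0, -0.922, -0.386], [-1.0, 0.0, 0.0]] F [1.1888 0.2377 0.3184] gap 0.09414141496499438
```

```bash
cat > ov.py <<'E'
from fit import *
def overlay(img,c,polys,fn,crop,sc):
    x0,y0,x1,y1=crop; o=cv2.resize(img[y0:y1,x0:x1],None,fx=sc,fy=sc,interpolation=cv2.INTER_CUBIC); o=np.clip(o*1.5,0,255).astype(np.uint8)
    for P,col in polys:
        q=((proj(P,c)-[x0,y0]+.5)*sc).round().astype(int); cv2.polylines(o,[q],True,col,1)
    cv2.imwrite(fn,o)
def loop(x,y,a,L,W,z): return box(x,y,a,L,W,z,z)[[0,2,6,4]]
E
python3 - <<'E'
from ov import *
a=env.capture('scene');c=cam('scene')
P=[(loop(.5612,.1496,.1889,.23,.134,z),(0,255,0)) for z in(0,.09)]+[(loop(.565,.165,0.1,.23,.134,z),(255,255,255)) for z in(0,.09)]
P+=[(cyl(*q)[i:i+24],(0,255,255)) for q in((.5646,-.3421),(.4877,-.4513),(.5515,.3504),(.4926,.4575),(.4266,-.3311),(.4389,.3515)) for i in (0,48)]
P+=[(loop(.56,-.113,.0865,.06,.016,.078),(255,255,0)),(loop(.56,-.113,.0865,.246,.15,.019),(255,255,0))]
overlay(a,c,P,'pics/c.png',(120,110,410,270),2.75)
E
```

```text
(no output)
```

View pics/c.png

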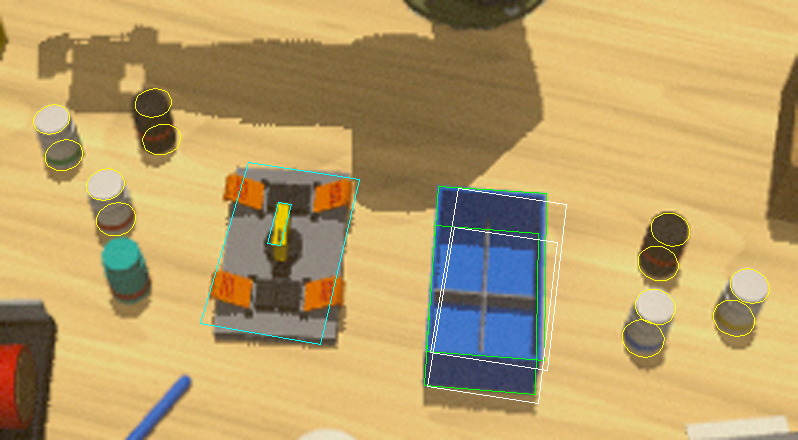

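The green case outline and yellow jar outlines match the picture; the cyan lid guess is off in position and yaw and will be refined from the wrist.

Emit:
{"fn": "send_rows", "kwargs": {"moves": [0,0,0,0,-9.76,0,0,0,0,0,0,-9.76,0,0,0,0,0,0,-9.76,0,0,0,0,0,0,-9.76,0,0,0,0,0,0,-9.76,0,0,0,0,0,0,-9.76,0,0,0,0,0,0,-9.76,0,0,0,0,0,0,-9.76,0,0,0,0,0.055,0,0,0,0,0,0,0.055,0,0,0,0,0,0,0.055,0,0,0,0,0,0,0.055,0,0,0,0,0,0,0.055,0,0,0,0,0,0,0,0,0,0,0]}}

```text
time: 3.5
position: [0.4855, -0.454, 0.2044]
eef_rot: [0.45, 0.546, -0.449, 0.545]
force: [-0.9, -0.5, 0.1]
finger_gap: 0.0939
```

```bash
cat >> fit.py <<'E'
def to(x,y,z=None,yaw=None):
    s=env.state(); Rm=R.from_quat(s['eef_rot']).as_matrix(); p=np.array(s['position'])
    d=np.array([x,y,p[2] if z is None else z])-p
    a=np.arctan2(Rm[1,1],Rm[0,1]); print('  tool shift',Rm.T@d,'yaw',round(a,4),'' if yaw is None else 'wx deg %.2f'%-np.degrees(yaw-a),'tilt',round(Rm[2,0]+1,5))
E
python3 - <<'E'
from fit import *
print(np.array(env.camera_model('wrist')['mount']),env.camera_model('wrist')['vfov'])
st(); to(.4877,-.4513)
s=env.state();a=env.capture('wrist');cv2.imwrite('pics/d.png',a)
c=cam('wrist',s)
for n in('jar3_center','jar1_center','black1_center'):
    for d in env.cut_out('wrist',n): print(n,d['p'],d['pixels'].sum(),centroid(d['pixels']))
print(proj([[.4877,-.4513,.08],[.5646,-.3421,.08],[.4266,-.3311,.08]],c))
E
```

```text
[[-0.0004 -0.2481  0.9687 -0.1797]
 [ 1.     -0.0003  0.0003 -0.0006]
 [ 0.0002  0.9687  0.2481 -0.0717]
 [ 0.      0.      0.      1.    ]] 71.39340770699953
t 3.5 p [ 0.4855 -0.454   0.2044] rot [[-0.0, 0.982, 0.191], [0.001, 0.191, -0.982], [-1.0, -0.0, -0.001]] F [-0.88   -0.4953  0.0938] gap 0.09389010262931725
  tool shift [ 0.      0.0027 -0.0022] yaw 0.1925  tilt 0.0
jar3_center 0.75 1618 [256.953  183.4159]
jar1_center 0.84 3160 [424.7503  73.8513]
jar1_center 0.75 2196 [339.469  108.2104]
black1_center 0.81 2074 [225.8365  78.0347]
[[257.397  188.8942]
 [346.2119 105.9711]
 [222.5594  68.8306]]
```

View pics/d.png

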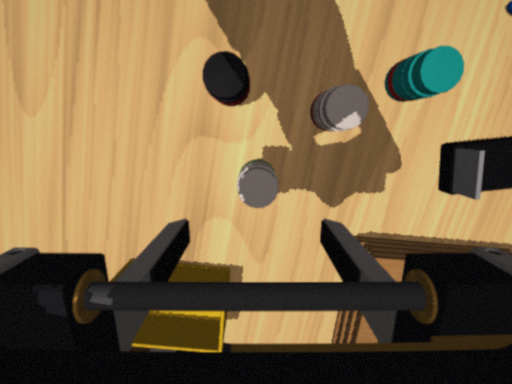

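The wrist view shows the green jar at (257,184) directly ahead of the jaws, red at (340,107), black at (226,78) and turquoise at (425,74).

```bash
cat >> fit.py <<'E'
def wjar(name,xy):
    s=env.state(); env.capture('wrist'); c=cam('wrist',s); t=proj([[*xy,.05]],c)[0]
    o=[d['pixels'] for d in env.cut_out('wrist',name)]
    o=sorted((np.linalg.norm(centroid(m)-t),i) for i,m in enumerate(o) if m.sum()>200)
    E
E
sed -i '$d' fit.py; cat >> fit.py <<'E'
    o2=[d['pixels'] for d in env.cut_out('wrist',name)]
    if not o: print(name,'none'); return
    m=o2[o[0][1]] if o[0][1]<len(o2) else o2[0]
    q,e,i=jarfit([(m,c)],list(xy)); print(name,q,'res',round(e,2),i,'dist px',round(o[0][0],1)); return q
E
sed -i "s/^    o2=.*//; s/    o=sorted(\(.*\)$/    o2=o; o=sorted(\1/" fit.py
python3 - <<'E'
from fit import *
for n,q in(('jar3_center',(.4877,-.4513)),('jar1_center',(.5646,-.3421)),('black1_center',(.4266,-.3311))): q=wjar(n,q)
q=wjar('jar3_center',(.4877,-.4513)); to(*q,z=.025,yaw=.189)
st()
E
```

```text
jar3_center [ 0.4872 -0.4504] res 0.23 [np.float64(0.91)] dist px 0.2
jar1_center [ 0.5654 -0.3431] res 0.02 [np.float64(0.95)] dist px 1.3
black1_center [ 0.4292 -0.3371] res 0.08 [np.float64(0.93)] dist px 4.2
jar3_center [ 0.4873 -0.4502] res 0.01 [np.float64(0.94)] dist px 0.3
  tool shift [ 0.1806  0.0058 -0.0046] yaw 0.1884 wx deg -0.03 tilt 0.0
t 4.1 p [ 0.4824 -0.4558  0.2056] rot [[0.0, 0.982, 0.187], [-0.0, 0.187, -0.982], [-1.0, 0.0, 0.0]] F [0.2144 0.2706 0.0959] gap 0.09412310630449382
```

Emit:
{"fn": "send_rows", "kwargs": {"moves": [0,0.03,0.006,-0.005,0,0,0,0,0.04,0,0,0,0,0,0,0.04,0,0,0,0,0,0,0.04,0,0,0,0,0,0.03,0,0,0,0,0,0,0,0,0,0,0,0,255,0,0,0,0,0,0,255,0,0,0,0,0,0,255,0,0,0,0,0,0,255,0,0,0,0,0,0,255,0,0,0,0,0,0,255,0,0,0,0,0,0], "force": 30}}

```text
invalid input at $.moves: expected a multiple of 7 numbers
```

```bash
python3 - <<'E'
from fit import *
st()
C=np.array([.5612,.1496]);a=.189;Rt=np.array([[np.cos(a),-np.sin(a)],[np.sin(a),np.cos(a)]])
for u,v in((-56,-32),(56,-32),(-56,32),(56,32)):
    q=C+Rt@[u/1e3,v/1e3]; print(u,v,q); to(*q)
E
```

```text
t 4.1 p [ 0.4824 -0.4558  0.2056] rot [[0.0, 0.982, 0.187], [-0.0, 0.187, -0.982], [-1.0, 0.0, 0.0]] F [0.2144 0.2706 0.0959] gap 0.09412310630449382
-56 -32 [0.5122 0.1076]
  tool shift [-0.0001  0.1348 -0.5479] yaw 0.1884  tilt 0.0
56 -32 [0.6222 0.1287]
  tool shift [-0.      0.2468 -0.548 ] yaw 0.1884  tilt 0.0
-56 32 [0.5002 0.1705]
  tool shift [-0.0001  0.1347 -0.6119] yaw 0.1884  tilt 0.0
56 32 [0.6102 0.1916]
  tool shift [-0.0001  0.2467 -0.612 ] yaw 0.1884  tilt 0.0
```

Emit:
{"fn": "send_rows", "kwargs": {"moves": [0,0.03,0.006,-0.005,0,0,0,0,0.04,0,0,0,0,0,0,0.04,0,0,0,0,0,0,0.04,0,0,0,0,0,0,0.03,0,0,0,0,0,0,0,0,0,0,0,0,255,0,0,0,0,0,0,255,0,0,0,0,0,0,255,0,0,0,0,0,0,255,0,0,0,0,0,0,255,0,0,0,0,0,0,255,0,0,0,0,0,0], "force": 30}}

```text
time: 5.6
position: [0.4877, -0.4497, 0.0258]
eef_rot: [0.451, 0.545, -0.451, 0.545]
force: [-0.2, 1.1, 3.1]
finger_gap: 0.0513
```

Emit:
{"fn": "send_rows", "kwargs": {"moves": [255,-0.036,0,0,0,0,0,255,-0.036,0,0,0,0,0,255,-0.036,0,0,0,0,0,255,-0.036,0,0,0,0,0,255,-0.036,0,0,0,0,0,255,0,0.00924,-0.0434,0,0,0,255,0,0.00924,-0.0434,0,0,0,255,0,0.00924,-0.0434,0,0,0,255,0,0.00924,-0.0434,0,0,0,255,0,0.00924,-0.0434,0,0,0,255,0,0.00924,-0.0434,0,0,0,255,0,0.00924,-0.0434,0,0,0,255,0,0.00924,-0.0434,0,0,0,255,0,0.00924,-0.0434,0,0,0,255,0,0.00924,-0.0434,0,0,0,255,0,0.00924,-0.0434,0,0,0,255,0,0.00924,-0.0434,0,0,0,255,0,0.00924,-0.0434,0,0,0,255,0,0.00924,-0.0434,0,0,0,255,0,0,0,0,0,0]}}

```text
time: 8.1
position: [0.5002, 0.1737, 0.205]
eef_rot: [0.45, 0.546, -0.45, 0.545]
force: [0.4, -0.4, -1.9]
finger_gap: 0.0516
```

```bash
python3 - <<'E'
from ov import *
s=st(); to(.5002,.1705,.03,.189)
a=env.capture('wrist'); c=cam('wrist',s)
pos=s['position']; 
P=[(loop(.5612,.1496,.189,.23,.134,.09),(0,255,0)),(loop(.5612,.1496,.189,.22,.124,.09),(0,255,0)),(loop(.5612,.1496,.189,.22,.004,.033),(0,255,255)),(loop(.5612,.1496,.189,.004,.124,.033),(0,255,255))]
P+=[(cyl(pos[0],pos[1],.18)[i:i+24],(0,0,255)) for i in(0,48)]
overlay(a,c,P,'pics/e.png',(0,0,512,384),1.4)
E
```

```text
t 8.1 p [0.5002 0.1737 0.205 ] rot [[-0.001, 0.982, 0.191], [0.0, 0.191, -0.982], [-1.0, -0.001, -0.0]] F [ 0.4293 -0.4344 -1.9152] gap 0.05157549035503789
  tool shift [ 0.175  -0.0004  0.0031] yaw 0.1919 wx deg 0.17 tilt 0.0
```

View pics/e.png

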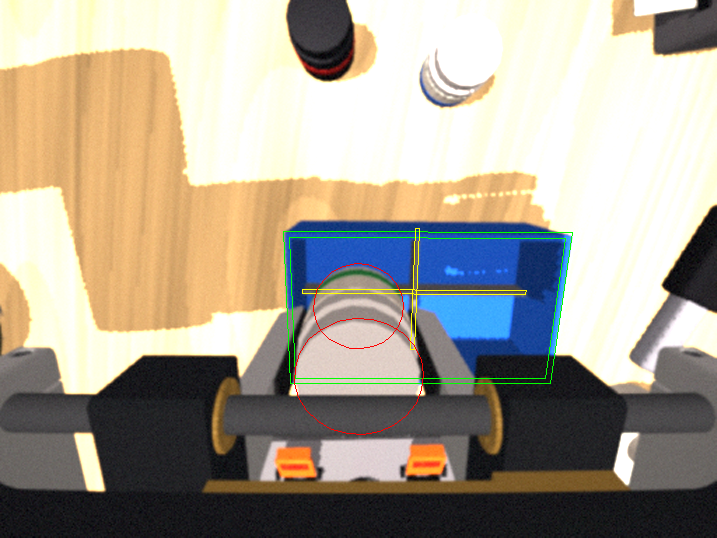

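Case outline and dividers are visible, but the far rim (row 222) lies about 10 px beyond the predicted 233. I back off to see the whole case clear of the jar and refit.

Emit:
{"fn": "send_rows", "kwargs": {"moves": [255,-0.02,0.03,0.05,0,0,0,255,-0.02,0.03,0.06,0,0,0,255,0,0,0,0,0,0,255,0,0,0,0,0,0]}}

```text
time: 8.65
position: [0.5755, 0.0796, 0.2427]
eef_rot: [0.451, 0.545, -0.451, 0.544]
force: [-0.4, -0.1, -1.4]
finger_gap: 0.0515
```

```bash
cat > casefit.py <<'E'
from ov import *
s=st(); a=env.capture('wrist'); c=cam('wrist',s)
h=cv2.cvtColor(a,cv2.COLOR_BGR2HSV)
b=cv2.inRange(h,(105,110,30),(125,255,255)); k,l,q,_=cv2.connectedComponentsWithStats(b); i=1+q[1:,4].argmax(); m=(l==i).astype(np.uint8)
hm=np.zeros_like(m);cv2.fillConvexPoly(hm,cv2.convexHull(np.argwhere(m)[:,::-1].astype(np.int32)),1)
print('bbox',q[i])
p,e=boxfit([(hm>0,c)],[.5612,.1496,.189],lambda x,y,a:box(x,y,a,.23,.134,0,.09)); print('case',p,e)
s2=env.state(); print('pos later',s2['position'])
x,y,t=p
P=[(loop(x,y,t,.23,.134,.09),(0,255,0)),(loop(x,y,t,.22,.004,.033),(0,255,255)),(loop(x,y,t,.004,.124,.033),(0,255,255))]
overlay(a,c,P,'pics/f.png',(0,0,512,384),1.4)
E
python3 casefit.py
```

```text
t 8.65 p [0.5755 0.0796 0.2427] rot [[-0.001, 0.982, 0.186], [-0.0, 0.186, -0.982], [-1.0, -0.001, -0.0]] F [-0.3669 -0.1066 -1.3937] gap 0.051508710075820335
bbox [  157    70   198   114 20557]
case [0.5627 0.1479 0.1826] 0.9888219329315976
pos later [0.5753 0.0803 0.2428]
```

View pics/f.png

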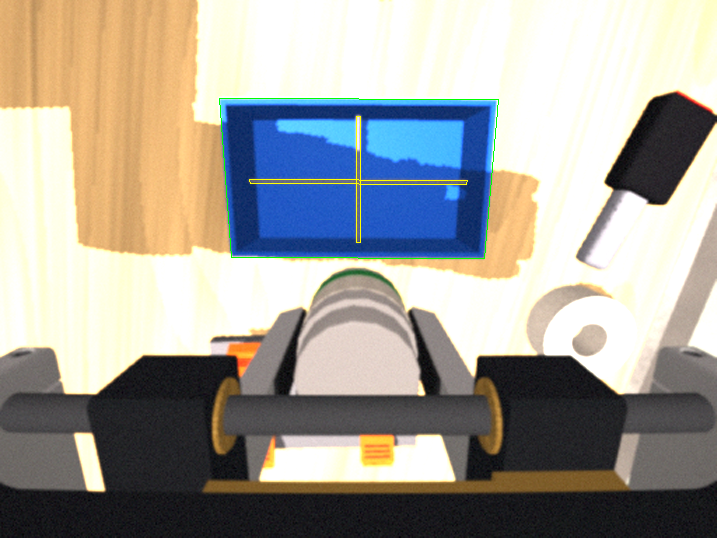

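Emit:
{"fn": "send_rows", "kwargs": {"moves": [255,0,-0.0185,-0.0338,0.3,0,0,255,0,-0.0185,-0.0338,0,0,0,255,0,-0.0185,-0.0338,0,0,0,255,0.05,0,0,0,0,0,255,0.05,0,0,0,0,0,255,0,0,0,0,0,0,255,0,0,0,0,0,0]}}

```text
time: 9.57
position: [0.5032, 0.1703, 0.1453]
eef_rot: [0.453, 0.543, -0.451, 0.544]
force: [-0.6, 0.6, -0.9]
finger_gap: 0.0518
```

```bash
cat >> fit.py <<'E'
CA=np.array([.5627,.1479]);ca=.1826
def comp(u,v): return CA+np.array([[np.cos(ca),-np.sin(ca)],[np.sin(ca),np.cos(ca)]])@[u/1e3,v/1e3]
E
python3 - <<'E'
from fit import *
st(); to(*comp(-56,32),.0315,ca)
env.capture('side'); st(); to(*comp(-56,32),.0315,ca)
E
```

```text
t 9.575 p [0.5032 0.1703 0.1453] rot [[0.002, 0.983, 0.183], [0.001, 0.183, -0.983], [-1.0, 0.002, -0.0]] F [-0.6108  0.6164 -0.8634] gap 0.051760408308013775
  tool shift [ 0.1138 -0.0018  0.0008] yaw 0.184 wx deg 0.08 tilt 0.0
t 9.625 p [0.5035 0.1703 0.1456] rot [[0.003, 0.983, 0.183], [0.001, 0.183, -0.983], [-1.0, 0.003, -0.0]] F [-0.2752  0.0694 -1.4506] gap 0.05175473899518007
  tool shift [ 0.1141 -0.0022  0.0008] yaw 0.1838 wx deg 0.07 tilt 0.0
```

Emit:
{"fn": "send_rows", "kwargs": {"moves": [255,0.035,-0.002,0.001,0,0,0,255,0.035,0,0,0,0,0,255,0.02,0,0,0,0,0,255,0.014,0,0,0,0,0,255,0.008,0,0,0,0,0,255,0.001,0,0,0,0,0,255,0,0,0,0,0,0]}}

```text
time: 10.5
position: [0.5013, 0.1686, 0.031]
eef_rot: [0.452, 0.544, -0.452, 0.544]
force: [0.6, -0.3, -2.6]
finger_gap: 0.0517
```

Emit:
{"fn": "send_rows", "kwargs": {"moves": [79,0,0,0,0,0,0,79,0,0,0,0,0,0,79,0,0,0,0,0,0,79,-0.036,0,0,0,0,0,79,-0.036,0,0,0,0,0,79,-0.036,0,0,0,0,0,79,-0.036,0,0,0,0,0,79,-0.036,0,0,0,0,0,40,0,-0.003,0.0515,0,0,0,40,0,-0.003,0.0515,0,0,0,40,0,-0.003,0.0515,0,0,0,40,0,-0.003,0.0515,0,0,0,40,0,-0.003,0.0515,0,0,0,40,0,-0.003,0.0515,0,0,0,40,0,-0.003,0.0515,0,0,0,40,0,-0.003,0.0515,0,0,0,40,0,-0.003,0.0515,0,0,0,40,0,-0.003,0.0515,0,0,0,40,0,0,0,0,0,0,40,0,0,0,0,0,0]}}

```text
time: 13.0
position: [0.5653, -0.3429, 0.2101]
eef_rot: [0.452, 0.544, -0.452, 0.544]
force: [-1.2, -0.6, -0.3]
finger_gap: 0.0792
```

```bash
python3 - <<'E'
from fit import *
st(); q=wjar('jar1_center',(.5654,-.3431)); to(*q,.0255,ca)
env.capture('scene'); ms=near('scene','jar3_center',comp(-56,32)); print(comp(-56,32), ms is None or jarfit([ms],list(comp(-56,32))))
E
```

```text
t 13.0 p [ 0.5653 -0.3429  0.2101] rot [[-0.0, 0.983, 0.182], [0.0, 0.182, -0.983], [-1.0, -0.0, -0.0]] F [-1.1806 -0.6408 -0.3411] gap 0.07918103340114278
jar1_center [ 0.5653 -0.3419] res 0.03 [np.float64(0.9)] dist px 0.6
  tool shift [ 0.1851 -0.0002 -0.0005] yaw 0.1846 wx deg 0.12 tilt 0.0
[0.5018 0.1692] (array([0.4978, 0.1689]), np.float64(0.007348179516700067), [np.float64(0.92)])
```

Emit:
{"fn": "send_rows", "kwargs": {"moves": [40,0.037,0,0,0,0,0,40,0.037,0,0,0,0,0,40,0.037,0,0,0,0,0,40,0.037,0,0,0,0,0,40,0.037,0,0,0,0,0,40,0,0,0,0,0,0,255,0,0,0,0,0,0,255,0,0,0,0,0,0,255,0,0,0,0,0,0,255,0,0,0,0,0,0,255,0,0,0,0,0,0,255,-0.036,0,0,0,0,0,255,-0.036,0,0,0,0,0,255,-0.036,0,0,0,0,0,255,-0.036,0,0,0,0,0,255,-0.036,0,0,0,0,0]}}

```text
time: 15.2
position: [0.5651, -0.3432, 0.2063]
eef_rot: [0.452, 0.544, -0.452, 0.543]
force: [-0.6, 0.0, -0.5]
finger_gap: 0.0518
```

Emit:
{"fn": "send_rows", "kwargs": {"moves": [255,0,0.0031,-0.045,0,0,0,255,0,0.0031,-0.045,0,0,0,255,0,0.0031,-0.045,0,0,0,255,0,0.0031,-0.045,0,0,0,255,0,0.0031,-0.045,0,0,0,255,0,0.0031,-0.045,0,0,0,255,0,0.0031,-0.045,0,0,0,255,0,0.0031,-0.045,0,0,0,255,0,0.0031,-0.045,0,0,0,255,0,0.0031,-0.045,0,0,0,255,0.03,0,0,0,0,0,255,0.03,0,0,0,0,0,255,0,0,0,0,0,0,255,0,0,0,0,0,0]}}

```text
time: 16.95
position: [0.5142, 0.1047, 0.1465]
eef_rot: [0.452, 0.543, -0.452, 0.544]
force: [0.5, 1.0, -1.7]
finger_gap: 0.0517
```

```bash
python3 - <<'E'
from ov import *
s=st(); to(*comp(-56,-32),.0315,ca)
a=env.capture('wrist');c=cam('wrist',s);p=s['position']
overlay(a,c,[(cyl(p[0],p[1],p[2]-.0255)[i:i+24],(0,0,255)) for i in(0,48)]+[(loop(*CA,ca,.23,.134,.09),(0,255,0))],'pics/g.png',(0,0,512,384),1.)
E
```

```text
t 16.95 p [0.5142 0.1047 0.1465] rot [[0.001, 0.983, 0.182], [0.0, 0.182, -0.983], [-1.0, 0.001, 0.0]] F [ 0.5035  1.006  -1.6951] gap 0.051722950477408824
  tool shift [ 0.115  -0.0006 -0.0017] yaw 0.1833 wx deg 0.04 tilt 0.0
```

View pics/g.png

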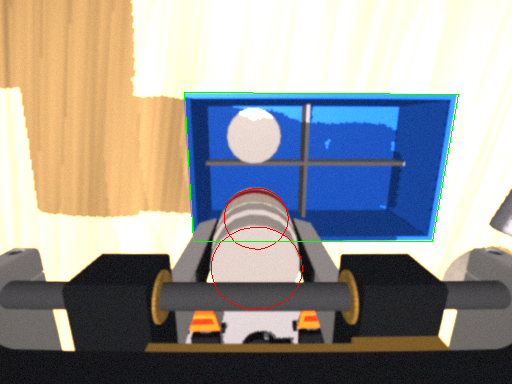

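Green stands in its compartment (254,135), red is held true to its predicted outline, and the case outline matches.

Emit:
{"fn": "send_rows", "kwargs": {"moves": [255,0.035,-0.0006,-0.0015,0,0,0,255,0.035,0,0,0,0,0,255,0.02,0,0,0,0,0,255,0.014,0,0,0,0,0,255,0.008,0,0,0,0,0,255,0.002,0,0,0,0,0,255,0,0,0,0,0,0]}}

```text
time: 17.88
position: [0.5132, 0.1062, 0.0318]
eef_rot: [0.452, 0.544, -0.452, 0.544]
force: [0.1, 0.4, -0.5]
finger_gap: 0.0517
```

Emit:
{"fn": "send_rows", "kwargs": {"moves": [79,0,0,0,0,0,0,79,0,0,0,0,0,0,79,0,0,0,0,0,0,79,-0.036,0,0,0,0,0,79,-0.036,0,0,0,0,0,79,-0.036,0,0,0,0,0,79,-0.036,0,0,0,0,0,79,-0.036,0,0,0,0,0,40,0,0.0136,-0.039,0,0,0,40,0,0.0136,-0.039,0,0,0,40,0,0.0136,-0.039,0,0,0,40,0,0.0136,-0.039,0,0,0,40,0,0.0136,-0.039,0,0,0,40,0,0.0136,-0.039,0,0,0,40,0,0,0,0,0,0,40,0,0,0,0,0,0]}}

```text
time: 19.88
position: [0.5503, 0.3505, 0.2111]
eef_rot: [0.452, 0.544, -0.452, 0.544]
force: [-0.1, -0.7, 0.2]
finger_gap: 0.079
```

```bash
python3 - <<'E'
from fit import *
st(); q=wjar('jar2_center',(.5515,.3504)); to(*q,.0255,ca)
wjar('jar4_center',(.4926,.4575)); wjar('black2_center',(.4389,.3515))
E
```

```text
t 19.875 p [0.5503 0.3505 0.2111] rot [[-0.0, 0.983, 0.182], [-0.0, 0.182, -0.983], [-1.0, -0.0, 0.0]] F [-0.0553 -0.7076  0.1915] gap 0.07903928658839007
jar2_center [0.5494 0.3506] res 0.05 [np.float64(0.95)] dist px 1.4
  tool shift [ 0.1861 -0.001  -0.0007] yaw 0.1825 wx deg -0.00 tilt 0.0
jar4_center [0.4912 0.456 ] res 0.12 [np.float64(0.95)] dist px 2.1
black2_center [0.4363 0.3513] res 0.03 [np.float64(0.93)] dist px 2.2
```

Emit:
{"fn": "send_rows", "kwargs": {"moves": [40,0.037,-0.001,-0.0007,0,0,0,40,0.037,0,0,0,0,0,40,0.037,0,0,0,0,0,40,0.037,0,0,0,0,0,40,0.037,0,0,0,0,0,40,0,0,0,0,0,0,255,0,0,0,0,0,0,255,0,0,0,0,0,0,255,0,0,0,0,0,0,255,0,0,0,0,0,0,255,0,0,0,0,0,0,255,-0.036,0,0,0,0,0,255,-0.036,0,0,0,0,0,255,-0.036,0,0,0,0,0,255,-0.036,0,0,0,0,0,255,-0.036,0,0,0,0,0]}}

```text
time: 22.18
position: [0.549, 0.3514, 0.2074]
eef_rot: [0.452, 0.544, -0.452, 0.544]
force: [-0.1, 0.8, -2.2]
finger_gap: 0.0516
```

Emit:
{"fn": "send_rows", "kwargs": {"moves": [255,0,0.0054,0.039,0,0,0,255,0,0.0054,0.039,0,0,0,255,0,0.0054,0.039,0,0,0,255,0,0.0054,0.039,0,0,0,255,0,0.0054,0.039,0,0,0,255,0,0.0054,0.039,0,0,0,255,0.03,0,0,0,0,0,255,0.03,0,0,0,0,0,255,0,0,0,0,0,0,255,0,0,0,0,0,0]}}

```text
time: 23.42
position: [0.6243, 0.1276, 0.1478]
eef_rot: [0.452, 0.543, -0.452, 0.544]
force: [0.7, -0.7, -1.7]
finger_gap: 0.0514
```

```bash
cat > held.py <<'E'
from fit import *
import sys
s=st(); to(*comp(float(sys.argv[1]),float(sys.argv[2])),.0315,ca)
a=env.capture('wrist');c=cam('wrist',s);p=s['position']
# jar body silhouette top edge check: bright mask inside predicted cylinder
m=hullmask(cyl(p[0],p[1],p[2]-.0255),c)
for d in env.cut_out('wrist',sys.argv[3]):
    k=d['pixels']
    if (k&m).sum()>500: print('held mask',round((k&m).sum()/k.sum(),2),'bbox top',np.argwhere(k)[:,0].min(),'pred top',np.argwhere(m)[:,0].min(),'cols',np.argwhere(k)[:,1].min(),np.argwhere(k)[:,1].max(),'pred',np.argwhere(m)[:,1].min(),np.argwhere(m)[:,1].max())
E
python3 held.py 56 -32 jar2_center
```

```text
t 23.425 p [0.6243 0.1276 0.1478] rot [[0.002, 0.983, 0.183], [0.0, 0.183, -0.983], [-1.0, 0.002, 0.0]] F [ 0.7416 -0.6675 -1.7042] gap 0.05137765784491726
  tool shift [ 0.1162 -0.0011  0.0009] yaw 0.1837 wx deg 0.06 tilt 0.0
held mask 1.0 bbox top 190 pred top 187 cols 210 299 pred 210 302
```

Emit:
{"fn": "send_rows", "kwargs": {"moves": [255,0.035,-0.001,0.001,0,0,0,255,0.035,0,0,0,0,0,255,0.02,0,0,0,0,0,255,0.014,0,0,0,0,0,255,0.009,0,0,0,0,0,255,0.003,0,0,0,0,0,255,0,0,0,0,0,0]}}

```text
time: 24.4
position: [0.6234, 0.1264, 0.0322]
eef_rot: [0.452, 0.543, -0.452, 0.544]
force: [-5.4, -1.9, 9.9]
finger_gap: 0.0515
```

Emit:
{"fn": "send_rows", "kwargs": {"moves": [79,0,0,0,0,0,0,79,0,0,0,0,0,0,79,0,0,0,0,0,0,79,-0.036,0,0,0,0,0,79,-0.036,0,0,0,0,0,79,-0.036,0,0,0,0,0,79,-0.036,0,0,0,0,0,79,-0.036,0,0,0,0,0,40,0,-0.0088,-0.0435,0,0,0,40,0,-0.0088,-0.0435,0,0,0,40,0,-0.0088,-0.0435,0,0,0,40,0,-0.0088,-0.0435,0,0,0,40,0,-0.0088,-0.0435,0,0,0,40,0,-0.0088,-0.0435,0,0,0,40,0,-0.0088,-0.0435,0,0,0,40,0,-0.0088,-0.0435,0,0,0,40,0,0,0,0,0,0,40,0,0,0,0,0,0]}}

```text
time: 26.65
position: [0.4906, 0.455, 0.2102]
eef_rot: [0.452, 0.544, -0.452, 0.544]
force: [0.6, -0.5, 0.9]
finger_gap: 0.0792
```

```bash
python3 - <<'E'
from fit import *
st(); q=wjar('jar4_center',(.4912,.456)); to(*q,.0255,ca)
E
```

```text
t 26.65 p [0.4906 0.455  0.2102] rot [[-0.0, 0.983, 0.182], [-0.0, 0.182, -0.983], [-1.0, -0.0, 0.0]] F [ 0.6469 -0.489   0.855 ] gap 0.07917312221756226
jar4_center [0.4913 0.4567] res 0.02 [np.float64(0.92)] dist px 0.2
  tool shift [ 0.1849  0.0007 -0.002 ] yaw 0.1823 wx deg -0.02 tilt 0.0
```

Emit:
{"fn": "send_rows", "kwargs": {"moves": [40,0.037,0.0007,-0.002,0,0,0,40,0.037,0,0,0,0,0,40,0.037,0,0,0,0,0,40,0.037,0,0,0,0,0,40,0.037,0,0,0,0,0,40,0,0,0,0,0,0,255,0,0,0,0,0,0,255,0,0,0,0,0,0,255,0,0,0,0,0,0,255,0,0,0,0,0,0,255,0,0,0,0,0,0,255,-0.036,0,0,0,0,0,255,-0.036,0,0,0,0,0,255,-0.036,0,0,0,0,0,255,-0.036,0,0,0,0,0,255,-0.036,0,0,0,0,0]}}

```text
time: 28.75
position: [0.4904, 0.4575, 0.2066]
eef_rot: [0.452, 0.544, -0.452, 0.544]
force: [0.4, -0.9, -1.0]
finger_gap: 0.0514
```

Emit:
{"fn": "send_rows", "kwargs": {"moves": [255,0,0.01,0.0406,0,0,0,255,0,0.01,0.0406,0,0,0,255,0,0.01,0.0406,0,0,0,255,0,0.01,0.0406,0,0,0,255,0,0.01,0.0406,0,0,0,255,0,0.01,0.0406,0,0,0,255,0,0.01,0.0406,0,0,0,255,0.03,0,0,0,0,0,255,0.03,0,0,0,0,0,255,0,0,0,0,0,0,255,0,0,0,0,0,0]}}

```text
time: 30.12
position: [0.6118, 0.1913, 0.1468]
eef_rot: [0.452, 0.543, -0.452, 0.544]
force: [0.5, 0.1, -1.6]
finger_gap: 0.0518
```

```bash
python3 held.py 56 32 jar4_center
```

```text
t 30.125 p [0.6118 0.1913 0.1468] rot [[0.002, 0.983, 0.183], [0.0, 0.183, -0.983], [-1.0, 0.002, -0.0]] F [ 0.4626  0.0621 -1.5648] gap 0.0518121395345066
  tool shift [ 0.1153 -0.0003  0.0017] yaw 0.1837 wx deg 0.06 tilt 0.0
held mask 1.0 bbox top 190 pred top 187 cols 210 299 pred 210 302
```

Emit:
{"fn": "send_rows", "kwargs": {"moves": [255,0.035,0,0.0015,0,0,0,255,0.035,0,0,0,0,0,255,0.02,0,0,0,0,0,255,0.014,0,0,0,0,0,255,0.009,0,0,0,0,0,255,0.001,0,0,0,0,0,255,0,0,0,0,0,0]}}

```text
time: 31.1
position: [0.6119, 0.1896, 0.032]
eef_rot: [0.452, 0.544, -0.452, 0.544]
force: [-0.8, -0.5, -1.5]
finger_gap: 0.0517
```

Emit:
{"fn": "send_rows", "kwargs": {"moves": [79,0,0,0,0,0,0,79,0,0,0,0,0,0,79,0,0,0,0,0,0,79,-0.04,0,0,0,0,0,79,-0.04,0,0,0,0,0,79,-0.04,0,0,0,0,0,79,-0.04,0,0,0,0,0,79,-0.04,0,0,0,0,0,0,0,-0.0137,0.051,0,0,0,0,0,-0.0137,0.051,0,0,0,0,0,-0.0137,0.051,0,0,0,0,0,-0.0137,0.051,0,0,0,0,0,-0.0137,0.051,0,0,0,0,0,-0.0137,0.051,0,0,0,0,0,-0.0137,0.051,0,0,0,0,0,0,0,0,0,0,0,0,0,0,0,0,0]}}

```text
time: 33.22
position: [0.5824, -0.1786, 0.2313]
eef_rot: [0.452, 0.544, -0.452, 0.544]
force: [0.4, 1.0, 0.0]
finger_gap: 0.0941
```

```bash
cat > lidfit.py <<'E'
from ov import *
s=st(); a=env.capture('wrist'); c=cam('wrist',s)
h=cv2.cvtColor(a,cv2.COLOR_BGR2HSV)
b=cv2.inRange(h,(22,130,60),(35,255,255)); k,l,q,ce=cv2.connectedComponentsWithStats(b)
t=proj([[.57,-.11,.06]],c)[0]; j=[i for i in range(1,k) if q[i,4]>60 and np.linalg.norm(ce[i]-t)<80]; print('knob',q[j].tolist())
j=max(j,key=lambda i:q[i,4])
p,e=boxfit([(l==j,c)],[.57,-.11,.19],lambda x,y,a:box(x,y,a,.06,.016,.038,.078)); print('knob',p,e)
ms=[d['pixels'] for d in env.cut_out('wrist','lid')]; print('lid masks',[m.sum() for m in ms])
m=ms[0].astype(np.uint8); hm=np.zeros_like(m);cv2.fillConvexPoly(hm,cv2.convexHull(np.argwhere(m)[:,::-1].astype(np.int32)),1)
pl,el=boxfit([(hm>0,c)],p,lambda x,y,a:box(x,y,a,.246,.15,0,.019)); print('lid',pl,el)
P=[(loop(*pl,.246,.15,.019),(0,255,0)),(loop(*p,.06,.016,.078),(255,0,255)),(loop(*p,.246,.15,.019),(255,0,255))]
overlay(a,c,P,'pics/i.png',(0,0,512,384),1.4); st()
E
python3 lidfit.py
```

```text
t 33.225 p [ 0.5824 -0.1786  0.2313] rot [[-0.0, 0.983, 0.182], [0.0, 0.182, -0.983], [-1.0, -0.0, -0.0]] F [0.3965 0.9994 0.0118] gap 0.09410554824670893
knob [[223, 122, 50, 15, 385]]
knob [ 0.5618 -0.1108  0.2248] 0.5372714486638537
lid masks [np.int64(19719)]
lid [ 0.5595 -0.1045  0.218 ] 0.8792818440628157
t 33.325 p [ 0.5827 -0.1779  0.2314] rot [[0.0, 0.983, 0.184], [0.0, 0.184, -0.983], [-1.0, 0.0, -0.0]] F [-0.2265  0.644   0.1193] gap 0.09423064128327707
```

View pics/i.png

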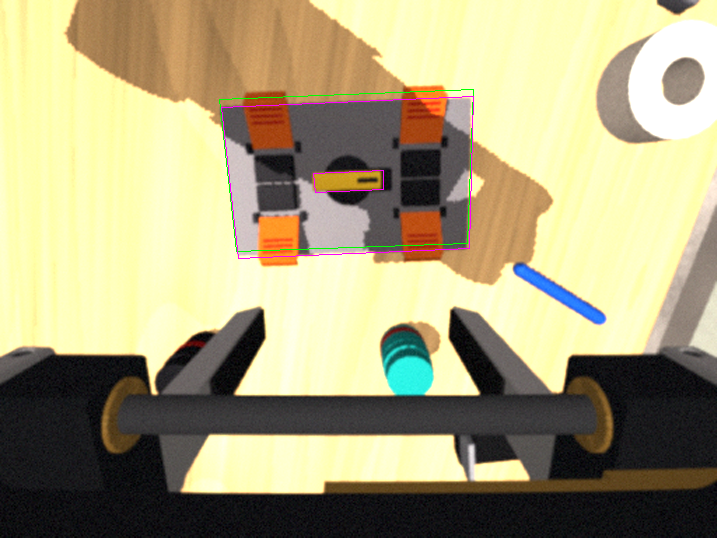

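The pink fit matches both the yellow bar (348,181) and the lid's plate edges: lid at (0.562, −0.111), yaw 0.225.

Emit:
{"fn": "send_rows", "kwargs": {"moves": [0,0,0,0,-10.27,0,0,0,0,0,0,-10.27,0,0,0,0,0,0,-10.27,0,0,0,0,0,0,-10.27,0,0,0,0,0,0,-10.27,0,0,0,0,0,0,-10.27,0,0,0,0,0,0,-10.27,0,0,0,0,0,0,-10.27,0,0,0,0,0,0,-10.27,0,0,0,0.03,0.0352,-0.0026,0,0,0,0,0.03,0.0352,-0.0026,0,0,0,0,0,0,0,0,0,0,0,0,0,0,0,0,0]}}

```text
time: 34.95
position: [0.5623, -0.1113, 0.1723]
eef_rot: [-0.08, 0.702, 0.08, 0.703]
force: [-0.5, 0.6, 0.8]
finger_gap: 0.094
```

```bash
python3 - <<'E'
from fit import *
st(); to(.5618,-.1108,.043,.2248+np.pi/2)
# jars in case, from scene
env.capture('scene')
for n,q in(('jar1_center',(-56,-32)),('jar2_center',(56,-32)),('jar3_center',(-56,32)),('jar4_center',(56,32))):
    ms=near('scene',n,comp(*q)); print(n,comp(*q),ms is None or jarfit([ms],list(comp(*q))))
st(); to(.5618,-.1108,.043,.2248+np.pi/2)
E
```

```text
t 34.95 p [ 0.5623 -0.1113  0.1723] rot [[0.001, -0.225, 0.974], [-0.0, 0.974, 0.225], [-1.0, -0.001, 0.001]] F [-0.5454  0.627   0.8043] gap 0.09397051869684163
  tool shift [ 0.1293  0.0007 -0.0005] yaw 1.7978 wx deg 0.13 tilt 0.0
jar1_center [0.5134 0.1063] (array([0.5066, 0.1095]), np.float64(0.24505683428550448), [np.float64(0.81)])
jar2_center [0.6236 0.1266] (array([0.6166, 0.125 ]), np.float64(0.036267189412210625), [np.float64(0.79)])
jar3_center [0.5018 0.1692] (array([0.4982, 0.1685]), np.float64(0.02244569032200215), [np.float64(0.86)])
jar4_center [0.612  0.1895] True
t 35.2 p [ 0.5619 -0.1121  0.1718] rot [[0.001, -0.223, 0.975], [-0.0, 0.975, 0.223], [-1.0, -0.0, 0.001]] F [-0.7639  0.5849 -0.0948] gap 0.09366566157083163
  tool shift [0.1288 0.0013 0.0001] yaw 1.796 wx deg 0.03 tilt 0.0
```

Emit:
{"fn": "send_rows", "kwargs": {"moves": [0,0.04,0.001,0,0,0,0,0,0.04,0,0,0,0,0,0,0.03,0,0,0,0,0,0,0.019,0,0,0,0,0,0,0,0,0,0,0,0,255,0,0,0,0,0,0,255,0,0,0,0,0,0,255,0,0,0,0,0,0,255,0,0,0,0,0,0,255,0,0,0,0,0,0,255,0,0,0,0,0,0,255,0,0,0,0,0,0,255,0,0,0,0,0,0], "force": 60}}

```text
time: 36.83
position: [0.5614, -0.1106, 0.0423]
eef_rot: [-0.08, 0.703, 0.08, 0.703]
force: [-0.1, -0.6, 0.8]
finger_gap: 0.0173
```

```bash
python3 - <<'E'
from ov import *
st(); a=env.capture('scene'); overlay(a,cam('scene'),[],'pics/j.png',(190,150,410,270),3)
E
```

```text
t 36.825 p [ 0.5614 -0.1106  0.0423] rot [[-0.0, -0.224, 0.975], [0.0, 0.975, 0.224], [-1.0, 0.0, -0.0]] F [-0.0659 -0.6474  0.7593] gap 0.017330213869092396
```

View pics/j.png

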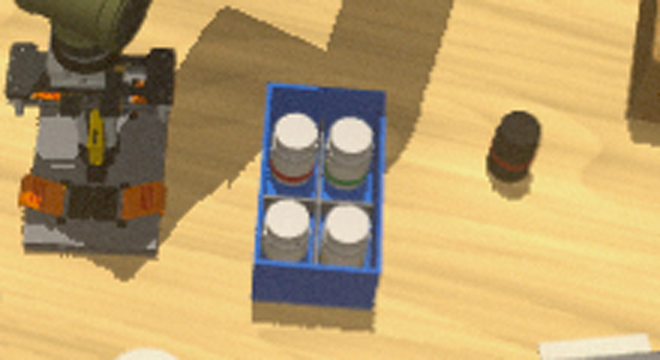

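All four jars stand upright, one in each compartment, and the gripper holds the yellow knob.

Emit:
{"fn": "send_rows", "kwargs": {"moves": [255,-0.015,0,0,0,0,0,255,-0.03,0,0,0,0,0,255,-0.04,0,0,0,0,0,255,-0.04,0,0,0,0,0,255,-0.037,0,0,0,0,0,255,0,0.02,0.0045,0,0,0,255,0,0.029,0.00679,0,0,0,255,0,0.029,0.00679,0,0,0,255,0,0.029,0.00679,0,0,0,255,0,0.029,0.00679,0,0,0,255,0,0.029,0.00679,0,0,0,255,0,0.029,0.00679,0,0,0,255,0,0.029,0.00679,0,0,0,255,0,0.029,0.00679,0,0,0,255,0,0,0,2.42,0,0,255,0,0,0,0,0,0,255,0,0,0,0,0,0]}}

```text
time: 39.0
position: [0.5618, 0.1483, 0.2035]
eef_rot: [-0.065, 0.705, 0.065, 0.704]
force: [-0.1, -0.4, -7.6]
finger_gap: 0.016
```

```bash
python3 - <<'E'
from ov import *
s=st(); to(*CA,.121,ca+np.pi/2)
a=env.capture('wrist'); c=cam('wrist',s); p=np.array(s['position']); t=ca; z=p[2]-.0423
P=[(loop(p[0],p[1],t,.246,.15,z+.019),(0,255,0)),(loop(p[0],p[1],t,.06,.016,z+.078),(0,255,0)),(loop(*CA,ca,.23,.134,.09),(255,0,255))]
overlay(a,c,P,'pics/k.png',(0,0,512,384),1.4); s=st(); to(*CA,.121,ca+np.pi/2)
E
```

```text
t 39.0 p [0.5618 0.1483 0.2035] rot [[-0.001, -0.183, 0.983], [-0.0, 0.983, 0.183], [-1.0, 0.0, -0.001]] F [-0.1154 -0.3616 -7.6222] gap 0.015985236339731115
  tool shift [ 0.0825 -0.0006  0.001 ] yaw 1.7553 wx deg 0.11 tilt 0.0
t 39.05 p [0.5619 0.1482 0.2038] rot [[-0.001, -0.183, 0.983], [-0.0, 0.983, 0.183], [-1.0, 0.0, -0.001]] F [-0.6412 -0.4598 -7.2065] gap 0.015833229588896915
  tool shift [ 0.0828 -0.0004  0.0008] yaw 1.755 wx deg 0.09 tilt 0.0
```

View pics/k.png

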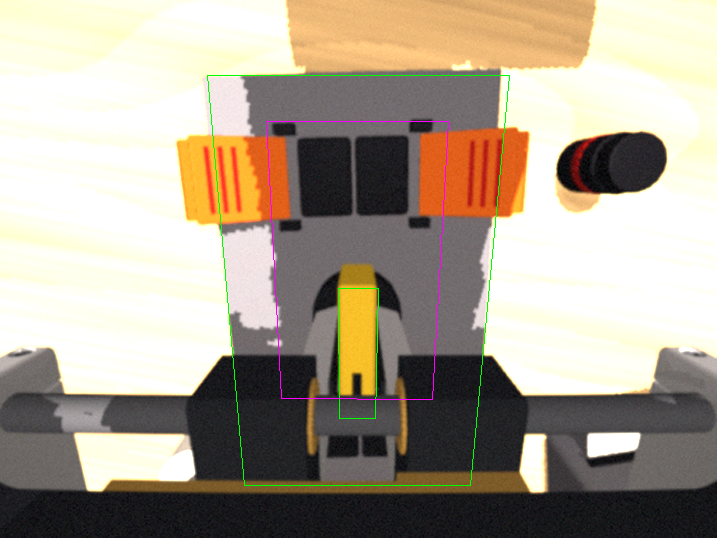

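The lid hangs by the knob. Its right edge is about 8 px inside the predicted outline and its far edge about 5 px beyond, so I measure its offset in the hand.

```bash
cat > hold.py <<'E'
from ov import *
s=st(); a=env.capture('wrist'); c=cam('wrist',s); p=np.array(s['position']); t=ca; z=p[2]-.0423
h=cv2.cvtColor(a,cv2.COLOR_BGR2HSV)
print('sat row100:',h[100,130:380:10,1].tolist()); print('sat row60',h[60,130:380:10,1].tolist()); print('sat col220',h[30:70:3,220,1].tolist())
for r in(60,65,70,165,180,200,220):
    g=np.abs(np.diff(cv2.GaussianBlur(h[...,1],(5,5),1)[r].astype(int))); 
    L=130+g[130:185].argmax(); Rr=325+g[325:375].argmax(); print(r,'L',L,g[L],'R',Rr,g[Rr])
for cc in range(160,350,30):
    g=np.abs(np.diff(cv2.GaussianBlur(h[...,1],(5,5),1)[:,cc].astype(int))); k=40+g[40:75].argmax(); print('col',cc,k,g[k])
q=proj(loop(p[0],p[1],t,.246,.15,z+.019),c); print(q)
E
python3 hold.py
```

```text
t 39.05 p [0.5619 0.1482 0.2038] rot [[-0.001, -0.183, 0.983], [-0.0, 0.983, 0.183], [-1.0, 0.0, -0.001]] F [-0.6412 -0.4598 -7.2065] gap 0.015833229588896915
sat row100: [203, 222, 221, 219, 219, 221, 233, 232, 6, 43, 43, 78, 19, 74, 11, 38, 96, 190, 228, 219, 219, 227, 227, 225, 224]
sat row60 [95, 97, 16, 14, 14, 21, 20, 13, 7, 13, 16, 7, 7, 10, 10, 14, 10, 14, 19, 10, 16, 14, 14, 89, 87]
sat col220 [126, 124, 122, 128, 127, 127, 123, 113, 10, 10, 13, 13, 10, 17]
60 L 144 25 R 356 32
65 L 145 23 R 355 26
70 L 145 22 R 355 33
165 L 156 24 R 350 24
180 L 157 22 R 349 22
200 L 160 24 R 348 25
220 L 162 23 R 346 26
col 160 54 25
col 190 53 31
col 220 51 32
col 250 51 33
col 280 50 34
col 310 49 33
col 340 49 33
[[147.429   52.829 ]
 [362.7251  53.1784]
 [335.5825 345.8591]
 [173.5919 345.6569]]
```

The edges give a lid turn of about +0.026 rad and about −2 mm along tool z in the hand. I correct both and lower gently.

Emit:
{"fn": "send_rows", "kwargs": {"moves": [255,0,-0.0005,0.003,1.6,0,0,255,0.03,0,0,0,0,0,255,0.025,0,0,0,0,0,255,0.01,0,0,0,0,0,255,0,0,0,0,0,0,255,0.005,0,0,0,0,0,255,0.005,0,0,0,0,0,255,0,0,0,0,0,0,255,0,0,0,0,0,0]}}

```text
time: 40.22
position: [0.5654, 0.1483, 0.1295]
eef_rot: [-0.055, 0.705, 0.055, 0.705]
force: [-0.3, -0.3, -7.5]
finger_gap: 0.0157
```

```bash
python3 - <<'E'
from ov import *
st(); to(*CA,.1183); a=env.capture('side'); c=cam('side')
P=[(loop(*CA,ca,.246,.15,z),(0,255,0)) for z in(.095,.076)]
q=proj([[*CA,.08]],c)[0].astype(int); overlay(a,c,P,'pics/l.png',(q[0]-90,q[1]-60,q[0]+90,q[1]+60),4); st()
E
```

```text
t 40.225 p [0.5654 0.1483 0.1295] rot [[0.0, -0.155, 0.988], [0.0, 0.988, 0.155], [-1.0, 0.0, 0.0]] F [-0.3027 -0.251  -7.5013] gap 0.01573513829411365
  tool shift [ 0.0112  0.     -0.0027] yaw 1.7265  tilt 0.0
t 40.275 p [0.5654 0.1483 0.1296] rot [[0.0, -0.155, 0.988], [0.0, 0.988, 0.155], [-1.0, 0.0, 0.0]] F [ 0.1515 -1.2089 -7.9984] gap 0.015539832371524754
```

View pics/l.png

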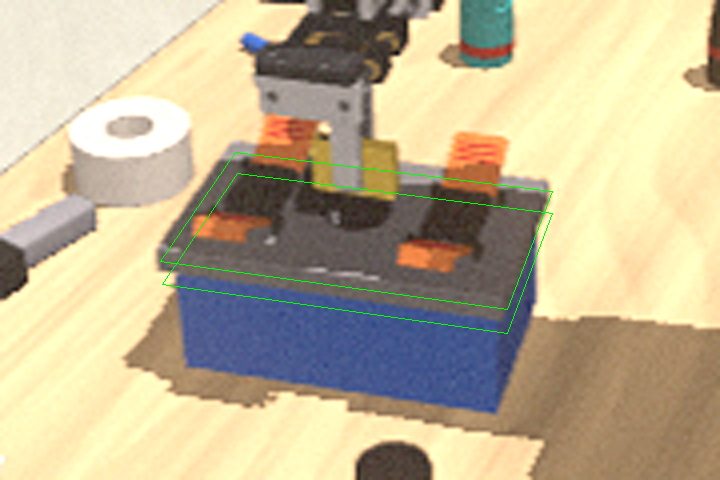

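Emit:
{"fn": "send_rows", "kwargs": {"moves": [255,0.004,0,0,0,0,0,255,0.003,0,0,0,0,0,255,0.003,0,0,0,0,0,255,0.001,0,0,0,0,0,255,0.001,0,0,0,0,0,255,0,0,0,0,0,0,255,0,0,0,0,0,0]}}

```text
time: 41.15
position: [0.5653, 0.1483, 0.1183]
eef_rot: [-0.055, 0.705, 0.055, 0.705]
force: [-5.3, -2.3, 3.9]
finger_gap: 0.0155
```

Emit:
{"fn": "send_rows", "kwargs": {"moves": [120,0,0,0,0,0,0,60,0,0,0,0,0,0,60,0,0,0,0,0,0,60,0,0,0,0,0,0,60,-0.03,0,0,0,0,0,60,-0.05,0,0,0,0,0,60,-0.05,0,0.02,0,0,0,60,0,0,0.05,0,0,0,255,0,0,0.04,0,0,0,255,0,0,0,0,0,0,255,0,0,0,0,0,0]}}

```text
time: 42.52
position: [0.6736, 0.1653, 0.2471]
eef_rot: [-0.055, 0.705, 0.055, 0.705]
force: [-0.2, 0.4, 0.4]
finger_gap: 0.0452
```

```bash
cat > tabs.py <<'E'
from ov import *
s=st(); a=env.capture('wrist'); c=cam('wrist',s)
h=cv2.cvtColor(a,cv2.COLOR_BGR2HSV)
b=cv2.inRange(h,(22,130,60),(35,255,255)); k,l,q,ce=cv2.connectedComponentsWithStats(b)
t=proj([[*CA,.136]],c)[0]; j=[i for i in range(1,k) if q[i,4]>60 and np.linalg.norm(ce[i]-t)<60]
j=max(j,key=lambda i:q[i,4])
p,e=boxfit([(l==j,c)],[*CA,ca],lambda x,y,a:box(x,y,a,.06,.016,.114,.154)); print('knob',p,e)
sat=(h[...,1]<70).astype(np.uint8)
b=cv2.inRange(h,(3,150,60),(18,255,255)); k,l,q,ce=cv2.connectedComponentsWithStats(b)
cc,ss=np.cos(ca),np.sin(ca); Ri=np.array([[cc,ss],[-ss,cc]])
for i in range(1,k):
    if q[i,4]>300:
        w=back([ce[i]],.115,c)[0]; print('orange',q[i].tolist(),'case frame mm',(Ri@(w[:2]-CA)*1e3).round(1))
P=[(loop(*CA,ca,.246,.15,.095),(0,255,0)),(loop(*p,.06,.016,.154),(255,0,255))]
for u in(-70,70):
    for v in(-68,68):
        P.append((loop(*comp(u,v),ca,.04,.002,.1195),(255,255,0)))
overlay(a,c,P,'pics/m%d.png'%int(s['time']),(0,0,512,384),1.4); st()
E
python3 tabs.py; ls pics
```

```text
t 42.525 p [0.6736 0.1653 0.2471] rot [[-0.0, -0.155, 0.988], [-0.0, 0.988, 0.155], [-1.0, -0.0, -0.0]] F [-0.2038  0.3864  0.3736] gap 0.04523418152431746
knob [0.5647 0.1477 0.1812] 0.6346955796497081
orange [173, 0, 51, 45, 1971] case frame mm [-70.3 -56.7]
orange [284, 0, 50, 43, 1898] case frame mm [-68.7  56.3]
orange [284, 139, 44, 36, 1479] case frame mm [73.2 56.5]
orange [185, 140, 44, 37, 1465] case frame mm [ 72.7 -57.8]
orange [163, 271, 17, 53, 308] case frame mm [ 257.9 -122.1]
orange [329, 271, 18, 53, 326] case frame mm [264.8 107.6]
orange [133, 337, 303, 15, 1768] case frame mm [341.6  59.6]
t 42.575 p [0.6734 0.1653 0.2477] rot [[0.0, -0.155, 0.988], [0.0, 0.988, 0.155], [-1.0, 0.0, 0.0]] F [-0.0384  0.0492 -0.1863] gap 0.04146249094676252
a.png
b.png
c.png
d.png
e.png
f.png
g.png
i.png
j.png
k.png
l.png
m42.png
```

View pics/m42.png

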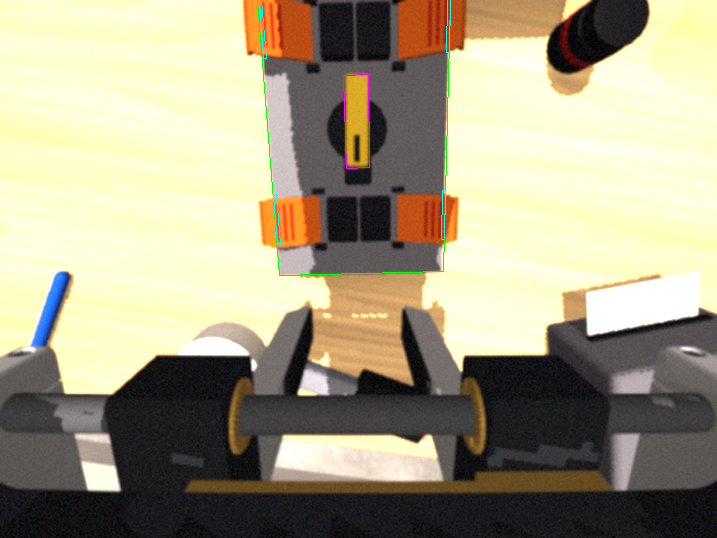

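The lid lies squarely on the case with its bar open. The tabs are at (280,30), (430,30), (290,220) and (427,220), as predicted.

Emit:
{"fn": "send_rows", "kwargs": {"moves": [255,0.0323,0.023,-0.0138,0,0,0,255,0.0323,0.023,-0.0138,0,0,0,255,0.0323,0.023,-0.0138,0,0,0,255,0,0,0,0,0,0,255,0.02,0,0,0,0,0,255,0.006,0,0,0,0,0,255,0.005,0,0,0,0,0,255,0.005,0,0,0,0,0,255,0.005,0,0,0,0,0,255,0.005,0,0,0,0,0,255,0,0,0,0,0,0,255,0,0,0,0,0,0], "force": 30}}

```text
time: 44.08
position: [0.6224, 0.2269, 0.1046]
eef_rot: [-0.055, 0.705, 0.055, 0.705]
force: [-0.3, -0.2, 0.3]
finger_gap: 0.0003
```

```bash
python3 - <<'E'
from fit import *
st()
for u,v in((72.5,67),(72.5,-67),(-69.5,-67),(-69.5,67)): print(u,v,comp(u,v)); to(*comp(u,v),.104)
E
```

```text
t 44.075 p [0.6224 0.2269 0.1046] rot [[-0.0, -0.155, 0.988], [-0.0, 0.988, 0.155], [-1.0, -0.0, -0.0]] F [-0.3139 -0.2367  0.324 ] gap 0.00027901912704390364
72.5 67 [0.6218 0.227 ]
  tool shift [ 0.0006  0.0001 -0.0006] yaw 1.7264  tilt 0.0
72.5 -67 [0.6462 0.0952]
  tool shift [ 0.0006 -0.1338  0.003 ] yaw 1.7264  tilt 0.0
-69.5 -67 [0.5065 0.0694]
  tool shift [ 0.0006 -0.1377 -0.1389] yaw 1.7264  tilt 0.0
-69.5 67 [0.4822 0.2012]
  tool shift [ 0.0006 -0.0037 -0.1425] yaw 1.7264  tilt 0.0
```

Emit:
{"fn": "send_rows", "kwargs": {"moves": [255,0.001,0,0,0,0,0,255,-0.047,0,0,0,0,0,255,0,-0.0446,0.001,0,0,0,255,0,-0.0446,0.001,0,0,0,255,0,-0.0446,0.001,0,0,0,255,0.02,0,0,0,0,0,255,0.006,0,0,0,0,0,255,0.005,0,0,0,0,0,255,0.005,0,0,0,0,0,255,0.005,0,0,0,0,0,255,0.005,0,0,0,0,0,255,0.001,0,0,0,0,0,255,0,0,0,0,0,0]}}

```text
time: 45.7
position: [0.646, 0.0959, 0.1037]
eef_rot: [-0.055, 0.705, 0.055, 0.705]
force: [-1.8, 0.9, 2.7]
finger_gap: 0.0007
```

Emit:
{"fn": "send_rows", "kwargs": {"moves": [255,-0.047,0,0,0,0,0,255,0,-0.001,-0.0473,0,0,0,255,0,-0.0015,-0.0473,0,0,0,255,0,-0.0015,-0.0473,0,0,0,255,0.02,0,0,0,0,0,255,0.006,0,0,0,0,0,255,0.005,0,0,0,0,0,255,0.005,0,0,0,0,0,255,0.005,0,0,0,0,0,255,0.005,0,0,0,0,0,255,0.001,0,0,0,0,0,255,0,0,0,0,0,0]}}

```text
time: 47.2
position: [0.5068, 0.0695, 0.1036]
eef_rot: [-0.055, 0.705, 0.055, 0.705]
force: [0.1, -0.4, 3.8]
finger_gap: 0.0003
```

Emit:
{"fn": "send_rows", "kwargs": {"moves": [255,-0.047,0,0,0,0,0,255,0,0.0447,-0.0012,0,0,0,255,0,0.0447,-0.0012,0,0,0,255,0,0.0447,-0.0012,0,0,0,255,0.02,0,0,0,0,0,255,0.006,0,0,0,0,0,255,0.005,0,0,0,0,0,255,0.005,0,0,0,0,0,255,0.005,0,0,0,0,0,255,0.005,0,0,0,0,0,255,0.001,0,0,0,0,0,255,0,0,0,0,0,0]}}

```text
time: 48.7
position: [0.4823, 0.2009, 0.1036]
eef_rot: [-0.055, 0.705, 0.055, 0.705]
force: [0.1, -1.2, 3.8]
finger_gap: 0.0008
```

Emit:
{"fn": "send_rows", "kwargs": {"moves": [255,-0.05,0,0,0,0,0,255,-0.05,0,0,0,0,0,255,-0.06,0,0,0,0,0,60,0,-0.0165,0.052,0,0,0,60,0,-0.0165,0.052,0,0,0,60,0,-0.0165,0.052,0,0,0,60,0,-0.0165,0.052,0,0,0,60,0,0,0,0,0,0,60,0,0,0,0,0,0]}}

```text
time: 49.82
position: [0.6975, 0.1684, 0.2629]
eef_rot: [-0.055, 0.705, 0.055, 0.705]
force: [-0.5, -0.4, 1.7]
finger_gap: 0.0569
```

```bash
python3 tabs.py
```

```text
t 49.825 p [0.6975 0.1684 0.2629] rot [[-0.001, -0.155, 0.988], [-0.0, 0.988, 0.155], [-1.0, 0.0, -0.001]] F [-0.5067 -0.3758  1.6942] gap 0.05687547863584195
knob [0.5661 0.1484 0.1612] 0.6105810928013877
orange [180, 0, 45, 28, 1158] case frame mm [-59.3 -56.5]
orange [284, 0, 45, 25, 1077] case frame mm [-57.5  56.4]
orange [189, 119, 41, 35, 1294] case frame mm [ 72.3 -56.8]
orange [284, 118, 40, 34, 1299] case frame mm [72.8 55.3]
orange [141, 271, 19, 53, 306] case frame mm [ 292.1 -159.7]
orange [351, 271, 18, 53, 322] case frame mm [303.  143.2]
orange [173, 337, 286, 15, 1613] case frame mm [381.9 110.8]
t 49.875 p [0.6972 0.1686 0.264 ] rot [[0.0, -0.156, 0.988], [0.0, 0.988, 0.156], [-1.0, 0.0, 0.0]] F [0.1814 0.2695 0.3121] gap 0.0607670692680396
```

```bash
python3 - <<'E'
from ov import *
a=env.capture('side'); c=cam('side'); q=proj([[*CA,.08]],c)[0].astype(int); overlay(a,c,[],'pics/n.png',(q[0]-90,q[1]-60,q[0]+90,q[1]+60),4)
E
```

```text
(no output)
```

View pics/n.png

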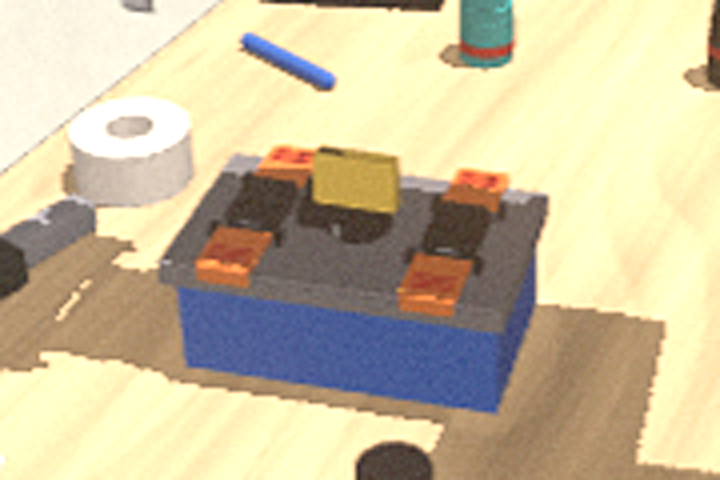

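All four tabs now lie flat (235,252), (435,285), (285,160) and (480,185). The knob is still open.

Emit:
{"fn": "send_rows", "kwargs": {"moves": [60,0,0,-0.045,0,0,0,60,0,0,-0.045,0,0,0,60,0,0,-0.0433,0,0,0,60,0,0,0,0,0,0,60,0.05,0,0,0,0,0,60,0.05,0,0,0,0,0,60,0.043,0,0,0,0,0,60,0,0,0,0,0,0,255,0,0,0,0,0,0,255,0,0,0,0,0,0,255,0,0,0,0,0,0,255,0,0,0,0,0,0,255,0,0,0,0,0,0,255,0,0,0,0,0,0], "force": 60}}

```text
time: 51.68
position: [0.5662, 0.1478, 0.1205]
eef_rot: [-0.055, 0.705, 0.055, 0.705]
force: [-0.5, 0.5, 1.3]
finger_gap: 0.0156
```

Emit:
{"fn": "send_rows", "kwargs": {"moves": [255,0,0,0,8.2,0,0,255,0,0,0,8.2,0,0,255,0,0,0,8.2,0,0,255,0,0,0,8.2,0,0,255,0,0,0,8.2,0,0,255,0,0,0,8.2,0,0,255,0,0,0,8.2,0,0,255,0,0,0,8.2,0,0,255,0,0,0,8.2,0,0,255,0,0,0,8.2,0,0,255,0,0,0,8.2,0,0,255,0,0,0,1.5,0,0,255,0,0,0,0,0,0]}}

```text
time: 53.3
position: [0.5658, 0.1473, 0.1204]
eef_rot: [0.467, 0.531, -0.468, 0.531]
force: [-5.4, -4.4, 4.1]
finger_gap: 0.0155
```

```bash
python3 - <<'E'
from fit import *
s=st(); to(*CA); print(s['ft_torque'])
E
```

```text
t 53.3 p [0.5658 0.1473 0.1204] rot [[-0.001, 0.992, 0.127], [-0.001, 0.127, -0.992], [-1.0, -0.001, 0.001]] F [-5.3646 -4.3598  4.1371] gap 0.015539369587548958
  tool shift [ 0.    -0.003 -0.001] yaw 0.1277  tilt 0.0
[-0.7643  0.7551  0.7791]
```

Emit:
{"fn": "send_rows", "kwargs": {"moves": [60,0,0,0,0,0,0,60,0,0,0,0,0,0,60,0,0,0,0,0,0,60,-0.03,0,0,0,0,0,60,-0.05,0,0,0,0,0,60,-0.055,0,0,0,0,0,60,0,0,0.06,0,0,0,60,0,0,0.05,0,0,0,60,0,0,0,0,0,0,60,0,0,0,0,0,0]}}

```text
time: 54.55
position: [0.58, 0.039, 0.2553]
eef_rot: [0.468, 0.531, -0.467, 0.53]
force: [1.2, 0.2, 0.2]
finger_gap: 0.0719
```

```bash
python3 - <<'E'
from ov import *
s=st(); a=env.capture('wrist'); c=cam('wrist',s)
b=env.capture('side')
h=cv2.cvtColor(a,cv2.COLOR_BGR2HSV); m=cv2.inRange(h,(22,130,60),(35,255,255)); k,l,q,ce=cv2.connectedComponentsWithStats(m)
t=proj([[*CA,.15]],c)[0]; j=max([i for i in range(1,k) if np.linalg.norm(ce[i]-t)<60],key=lambda i:q[i,4])
p,e=boxfit([(l==j,c)],[*CA,ca+np.pi/2],lambda x,y,a:box(x,y,a,.06,.016,.114,.154)); print('knob',p,e,'rel case deg',np.degrees(p[2]-ca))
overlay(a,c,[(loop(*CA,ca,.246,.15,.095),(0,255,0)),(loop(*p,.06,.016,.154),(255,0,255))],'pics/o.png',(90,20,430,250),2.2)
cs=cam('side'); qq=proj([[*CA,.08]],cs)[0].astype(int); overlay(b,cs,[],'pics/p.png',(qq[0]-90,qq[1]-60,qq[0]+90,qq[1]+60),4)
E
```

```text
t 54.55 p [0.58   0.039  0.2553] rot [[-0.0, 0.992, 0.126], [0.0, 0.126, -0.992], [-1.0, -0.0, -0.0]] F [1.2032 0.1792 0.199 ] gap 0.0718556080463812
knob [0.5648 0.1484 1.7539] 0.8049001814882033 rel case deg 90.0289532026182
```

View pics/o.png

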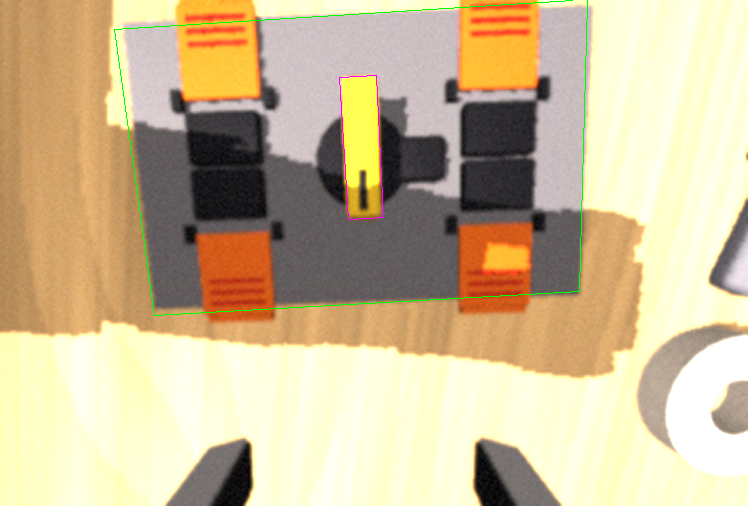

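View pics/p.png

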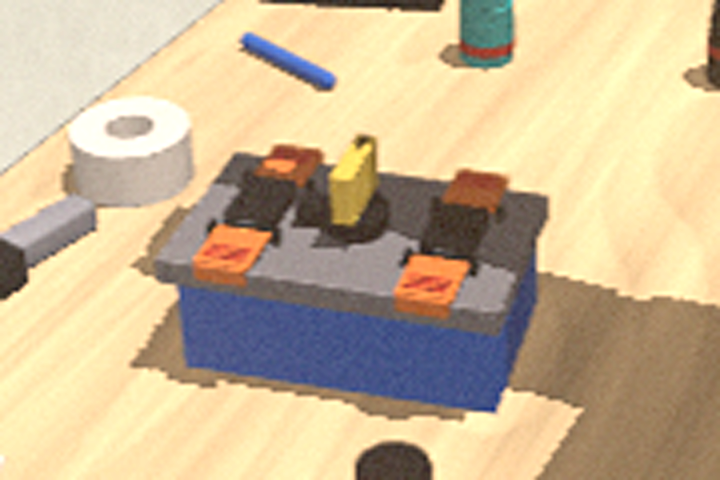

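The knob is across (bar at 362,145), the tabs are flat, the lid matches the case outline, and the gripper is clear. I am handing in.

```bash
python3 -c "
from cell import env
print(env.job_done())"
```

```text
the job is handed in; nothing more can be done
None
```

I packed the order and handed the job in at about 55 s. No verdict comes back, so the result rests on my own checks.

- **Jars:** all four white jars stand upright in the case, one in each compartment. I saw this in the last scene picture before the lid went on. The black jars were left where they stood.
- **Lid:** it is down on the case walls and square to within the picture fit, with its centre about 2 mm off.
- **Tabs and knob:** all four tabs show flat. The knob bar measured 90.0° from the case's long side, and the wrist torque read about 0.8 N m at the end of the turn. The gripper is clear of everything.

**What disagreed or failed:**
- The first case position, from the scene and side cameras, was about 2 mm off a closer wrist fit, so I used the wrist fit.
- The network missed the yellow jar in the case once, though the picture shows it.
- The lid sat about 0.026 rad turned in the grip, and I corrected that before lowering it.
- One jar met about 10 N as it was set down.

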